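Set out the artichoke tasting board

TASK

Set out the serving board on the counter: stand the trimmed artichoke upright in the middle of the round plate, put the ramekin in the middle of the black tile with its lid on top, stand the pepper mill on the board exactly midway between the plate and the tile, and put the square salt pot on the board straight behind the mill (square across the board, on the side away from the robot), with a gap of about 25 mm between them. Set everything down gently rather than dropping it, and leave the glass tumbler and the knife where they are.

Things in the scene. Friction and masses are not known exactly. Their poses are not given: they have to be found in the camera images.
- artichoke_center (a point): Trimmed green globe artichoke, loose, standing upright on its flat cut base (48 mm across). 70 mm tall, round, widest 62 mm from 18 to 44 mm above its base, tapering to the top. The point is at its centre, 35 mm above its base; z up. (A larger artichoke with a long stem lying at the back, and those in a bowl, are not meant.) About 0.18 kg.
- ramekin_center (a point): White round straight-sided ceramic ramekin, loose, open and empty: 64 mm outside diameter, 42 mm tall, wall 4 mm. The point is on its axis half-way up, 21 mm above its base; z up. About 0.18 kg.
- lid_knob (a point): The ramekin's lid, loose, lying flat on the counter: white ceramic disc 68 mm across and 8 mm thick, flat underneath, with a round upright dark wooden knob 20 mm across and 24 mm tall in its middle (32 mm tall in all). The point is in the knob, on the axis, 21 mm above the lid's underside; z up. It rests loosely on the ramekin's rim, nothing locates it. About 0.06 kg.
- mill_center (a point): Dark turned-wood pepper mill, loose, standing: plain cylinder 46 mm across from its base up to 70 mm, then a slightly narrower head and a small steel button, 88 mm tall in all. The point is on its axis, 44 mm above its base; z up. About 0.2 kg.
- salt_center (a point): Square open salt pot of pale marble, loose, empty: 52 x 52 mm outside, 36 mm tall, walls 6 mm. The point is at its centre, 18 mm above its base; x and y lie square to its sides, z up. About 0.18 kg.
- board: Fixed rectangular wooden serving board on the counter, 18 mm thick, 210 mm deep (its x) and 360 mm long (its y). The origin is at counter level midway between the plate and the tile; the board reaches from 85 mm in front of it (-x, towards the robot) to 125 mm behind it (+x, away from the robot) and 180 mm to each side. x points straight across the board, away from the robot; the board's yaw is at most 0.2 rad.
- plate: Fixed round white plate on the board, 110 mm across, its centre 110 mm to one side of the board's origin (left or right, it varies). The origin is the centre of its underside, on the board; its flat upper face is 6 mm above that. A look-only bead marks its rim.
- tile: Fixed square black tile on the board, 100 x 100 mm, 8 mm thick, pale line near its edges, its centre 110 mm from the board's origin on the side opposite to the plate. The origin is the centre of its underside, on the board; its upper face is 8 mm above that.
- tumbler_center (a point): Greenish glass tumbler, loose, open, 62 mm across at the rim, 85 mm tall, standing on the counter among the things to be moved. To be left alone. The point is on its axis, 42.5 mm above its base.
- knife: Steel kitchen knife, loose, lying flat on the counter beyond the board, 280 mm long along its y (handle to -y, 18 mm high). To be left alone. The origin is at counter level near its middle.
Things that resemble listed ones, but are neither listed nor needed, are in the scene too. Leave any blue or orange look-alike of the part that bears salt_center alone.

How it is judged:
By the outcome, as a careful person would: the job done as asked, in the order asked, and still so for the second after the job is handed in, with the robot touching nothing.
It also fails if it takes over 120 s, if anything falls off the work surface, if the arm or the gripper's body presses on something with over 40 N, if the wrist force passes 120 N, or if a joint passes its speed limit or range.

ROBOT

A 6-joint arm with a two-finger parallel gripper is mounted at the origin on the work surface. World frame = base frame: x ahead of the robot, y to its left, z up, the work surface at z = 0. Lengths are in mm, angles in rad, forces in N, time in s.
With the tool pointing down it reaches from about 375 to 750 mm from the base axis. Payload 9 kg.
Tool frame: the origin (TCP) lies between the finger pads; the fingertips stand 19 mm ahead of it and the grasp point (between the pads) is the TCP; z points along the fingers, x is the direction in which the jaws open and shut, and the axes are right-handed (so a half turn about z gives the same grasp; the last joint's range is limited). The gripper opens to 85 mm and grips with 20 to 120 N. Pads are 22 mm wide; open, the fingers measure 114 mm over their backs; the gripper's body (76 mm by 85 mm) begins 54 mm behind the grasp point. The pads swing forward as they close: fully open they stand 13 mm farther back than shut.
Start: joints at [0.989, 0.104, 0.097, 1.564, 0, 1.353], TCP at [213.502, 560.76, 250.331] pointing down, gripper open.
Joint ranges: [-2.99, 2.99], [-0.84, 1.86], [-1.1, 1.16], [-1.84, 2.11], [-1.51, 1.56], [-3.14, 3.14]. Speed limits (rad/s): [2.22, 2.22, 2.57, 3.14, 3.14, 3.14].

INTERFACE

Orientations are given as a 3x3 rotation matrix whose columns are the frame's x, y, z axes.
In Python, from station import get_obs, vision, ticket gives the robot as it stands. The module is installed in compiled form; this text tells all that it offers.
- The arm moves only by the shell command python3 -m pendant 'ROWS'. ROWS is JSON, a list that holds one entry, the list of rows, each a list of 7 numbers: the closure, from 0 (fully open) to 1 (shut), then the shift along the world's x, y, z in m, then the turn, a rotation vector about the world's x, y, z in rad. In form: [[[claw, tx, ty, tz, rx, ry, rz], ...]]. A call has 1 to 20 rows; each row is the pose to reach, as a shift and turn from the pose commanded when the call began; what a row does not reach only later rows make up. A row lasts 1/10 s, in which the tool goes at most 50 mm and 8.59 degrees, less where a joint would pass 70% of its speed; a pose out of reach is approached as far as the arm can. A call with a gripper value outside its range is refused whole. The fingers move at their own pace and stop on an object; the grip force is fixed at half the most. Time passes only in rows, so rows that repeat a pose let the fingers close. It gives the time, the measured TCP pose, the force and the opening at its end, in the units of the state.
- get_obs(): the state, without advancing time (a new reading comes with each control period).
- vision.get_image(name): name is "side" or "top" or "wrist"; returns a dict with "color" (420x560x3 uint8, red, green, blue), "camera_matrix" (3x3 intrinsics, pixels), "world_from_camera" (4x4, takes a point from camera to world coordinates); the wrist camera has in their place "T_tool_cam" (4x4, takes a point from camera to tool coordinates, whose origin is the TCP and whose axes are the tool frame's). Camera axes: x right, y down, z forward; pixel columns grow to the right and rows downward; lengths in mm; the calibration is good to about 2 mm. A picture is of the moment at which its call begins: read the wrist's pose just before it. There is no depth.
- ticket.finish_job(): hands the job in, once; it reports no verdict.
Trained networks look in a picture, given as the dict that the camera call returned (one of the last four; its "shot" number tells which), for a name from the list of things; names that differ only in an ending like _2 or _b are one class to them, and where a whole thing is asked for, a point or a joint stands for the part that bears it (a point fixed in the world has none). Each returns a list of dicts, best first, with "score" (0 to 1); they miss things now and then, are a little off and sometimes report something else, mostly with a low value. They report only what shows in the picture. A call takes as long as a camera call. They do not tell look-alikes from the thing itself.
- vision.cut_out(picture, label): "mask" (420x560 bool, what is visible of it) and "rect" ([left, top, width, height] in pixels, round what is visible of it).
- vision.pinpoint(picture, label): "location" ([column, row] in pixels: a listed point, or the origin of a listed thing).
The state is a dict: "t": time; "joint_positions": joint angles; "joint_vel": joint speeds; "joint_efforts": joint torques, N m; "tcp_pos": TCP position; "ee_rot": TCP orientation; "ft_force": force on the tool from outside, world axes, zero at the start; "torque": the same for the moment, N m; "gripper_width": finger opening in mm.
Only numpy, scipy, OpenCV 4.12 (cv2) and the standard library are available. Lean on these libraries where they do the work, as an engineer would, in place of code of your own. Each camera call takes 0.05 s, during which the arm holds its last target. There are 200 camera calls.

## Working session

There is one attempt and no reset: what is moved stays moved. The work goes in short steps, Python scripts to look and compute and a shell command to move; the robot and the scene stay as the last step left them, time stands still between calls to the robot, and variables do not carry over. Pictures are saved under pics/ and viewed, about 12 in all and at most 16, crops included, and the job is handed in when it is done.

```bash
mkdir -p pics; cat > h.py <<'E'
import numpy as np, cv2
from station import get_obs, vision
def cam(n):
    o=get_obs(); p=vision.get_image(n)
    K=np.array(p["camera_matrix"])
    if n=="wrist":
        T=np.eye(4);T[:3,:3]=o["ee_rot"];T[:3,3]=o["tcp_pos"];T=T@np.array(p["T_tool_cam"])
    else: T=np.array(p["world_from_camera"])
    return p,K,T
def ray(K,T,uv):
    d=T[:3,:3]@np.linalg.inv(K)@[uv[0],uv[1],1]; return T[:3,3],d
def onz(K,T,uv,z):
    c,d=ray(K,T,uv); return c+d*(z-c[2])/d[2]
def proj(K,T,P):
    q=T[:3,:3].T@(np.array(P)-T[:3,3]); q=K@q; return q[:2]/q[2]
def save(n,p,rect=None,s=1):
    im=p["color"][...,::-1]
    if rect: l,t,w,h=rect; im=im[t:t+h,l:l+w]
    cv2.imwrite("pics/"+n,cv2.resize(im,None,fx=s,fy=s,interpolation=cv2.INTER_CUBIC))
H={"artichoke_center":35,"ramekin_center":21,"lid_knob":21,"mill_center":44,"salt_center":18,"board":0,"plate":18,"tile":18,"tumbler_center":42.5,"knife":0}
E
python3 - <<'E'
from h import *
o=get_obs();print(o["t"],o["tcp_pos"],o["gripper_width"]);print(np.round(o["ee_rot"],3))
for n in("top","side"):
    p,K,T=cam(n);save(n+"0.png",p,None,1.4)
    print(n,T[:3,3].round(),T[:3,2].round(2),K[0,0])
    for l in H:
        for r in vision.pinpoint(p,l)[:5]:
            print(l,np.round(r["score"],2),np.round(r["location"],1),onz(K,T,r["location"],H[l])[:2].round(1))
E
```

```text
0.0 [213.28590415 560.46581994 249.51735886] 85.06601210473988
[[ 0.356  0.935 -0.001]
 [ 0.935 -0.356 -0.001]
 [-0.001 -0.    -1.   ]]
top [ 504.  -54. 1135.] [ 0.05  0.   -1.  ] 400.66413323706803
artichoke_center 0.98 [135.5 245.1] [454.4 341.7]
ramekin_center 0.96 [380.7 242.3] [ 461.5 -333.1]
lid_knob 0.87 [370.  277.3] [ 365.2 -302.4]
mill_center 0.92 [150.  280.2] [360.2 297.6]
salt_center 0.8 [414.9 215.8] [ 535.1 -430. ]
salt_center 0.78 [379.  200.9] [ 576.7 -330.5]
salt_center 0.64 [414.4 176.9] [ 644.  -430.4]
salt_center 0.57 [378.  241.4] [ 463.9 -326.4]
board 0.97 [254.7 214. ] [540.7  17.7]
plate 0.79 [294.  220.2] [522.8 -93. ]
plate 0.17 [378.6 199.8] [ 579.8 -329.4]
tile 0.74 [212.9 216.5] [533.1 133.2]
tile 0.74 [141.2 199.8] [579.8 334.1]
tumbler_center 0.96 [141.8 201.8] [572.7 323.9]
knife 0.78 [253.8 149.8] [724.2  20.8]
knife 0.48 [143.1 198.4] [585. 335.]
side [ -95. -704.  969.] [ 0.5   0.51 -0.7 ] 452.12500962228705
artichoke_center 0.88 [173. 165.] [468.1 356.8]
ramekin_center 0.55 [337.8 294.6] [ 463.2 -342.8]
ramekin_center 0.37 [259. 215.] [ 5.165e+02 -1.000e-01]
ramekin_center 0.36 [156. 187.] [374.8 321.2]
lid_knob 0.65 [299.  311.5] [ 359.9 -307. ]
mill_center 0.76 [156.1 186.9] [363.9 296.5]
salt_center 0.8 [361.5 264. ] [ 583.6 -324.8]
salt_center 0.71 [406.  274.9] [ 635.6 -428.8]
salt_center 0.6 [386.5 299.3] [ 538.6 -436.4]
board 0.95 [257.8 210.4] [541.   32.3]
plate 0.83 [281.4 229.1] [524.5 -84.7]
tile 0.9 [237.6 189.2] [549.3 132.3]
tumbler_center 0.66 [205.1 151.1] [582.3 331.5]
knife 0.93 [302.9 180.2] [738.6  28.6]
knife 0.6 [336.9 292.6] [ 478.6 -329.3]
```

View pics/top0.png

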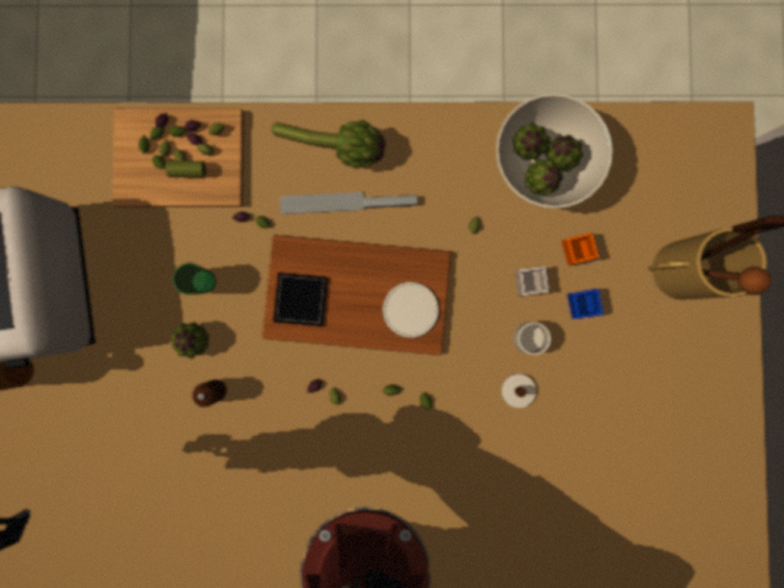

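View pics/side0.png

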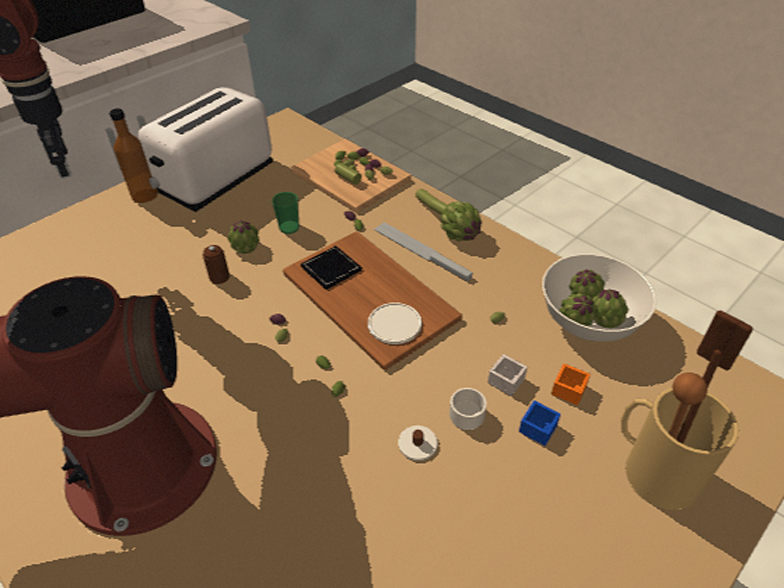

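Look-alikes (in the 784-px top view):
- **Artichoke:** stemmed one at (360,145) and three in the bowl at (555,150). The trimmed one is at (190,340).
- **Salt pot:** orange at (581,248) and blue at (586,303). The pale marble one is at (533,281).
- **Mill:** the bottle at far left (~(15,375)). The mill is at (209,392).
- **Ramekin and lid:** the ramekin is at (533,338). The lid, at (519,391), could be confused with the plate at (410,309).
- **Tile:** (301,299).

I'll go above the artichoke group and check with the wrist camera.

```bash
python3 -m pendant '[[[0,0.1,-0.12,0.08,0,0,0.18],[0,0.2,-0.24,0.08,0,0,0.36],[0,0.2,-0.24,0.08,0,0,0.36],[0,0.2,-0.24,0.08,0,0,0.36],[0,0.2,-0.24,0.08,0,0,0.36],[0,0.2,-0.24,0.08,0,0,0.36],[0,0.2,-0.24,0.08,0,0,0.36],[0,0.2,-0.24,0.08,0,0,0.36],[0,0.2,-0.24,0.08,0,0,0.36],[0,0.2,-0.24,0.08,0,0,0.36],[0,0.2,-0.24,0.08,0,0,0.36]]]'
cat >> h.py <<'E'
def look(n="wrist",labels=H,name=None,dz={}):
    p,K,T=cam(n)
    if name: save(name,p,None,1.2)
    for l in labels:
        for r in vision.pinpoint(p,l)[:3]:
            if r["score"]>.25: print(l,np.round(r["score"],2),np.round(r["location"],1),onz(K,T,r["location"],H[l]+dz.get(l,0))[:2].round(1))
    return p,K,T
E
python3 - <<'E'
from h import *
p,K,T=look(name="w1.png")
o=get_obs();print(o["t"],o["tcp_pos"].round(1) if hasattr(o["tcp_pos"],"round") else o["tcp_pos"]);print(np.round(p["T_tool_cam"],2),K[0,0])
E
```

```text
t: 2.2
tcp_pos: [412.7, 321.6, 330.1]
ee_rot: [[0.002, 1.0, -0.0], [1.0, -0.002, 0.0], [0.0, -0.0, -1.0]]
ft_force: [0.8, 0.0, -1.0]
gripper_width: 85.4
artichoke_center 0.85 [294.  201.2] [459.  343.4]
mill_center 0.86 [264.3 133.2] [360.  301.4]
salt_center 0.58 [263.1 135.4] [364.9 298.4]
board 0.91 [ 97.6 237.4] [532.4  15.7]
plate 0.64 [ 20.7 238.3] [525.7 -96.9]
tile 0.83 [164.2 247.3] [542.4 133.2]
tumbler_center 0.87 [282.  274.3] [578.5 325.5]
2.75 [413.5 320.8 330.3]
[[   1.     -0.     -0.     -0.3 ]
 [   0.      0.95    0.32  -81.98]
 [   0.     -0.32    0.95 -124.35]
 [   0.      0.      0.      1.  ]] 294.51665101977534
```

View pics/w1.png

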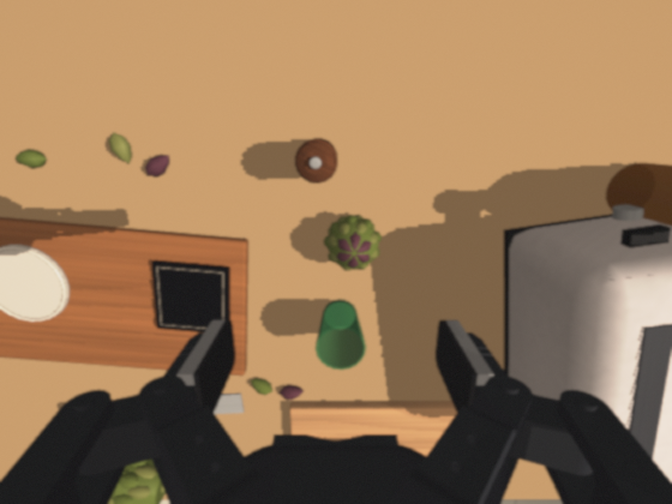

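The picture shows the trimmed artichoke at (353,242), the mill at (316,160) and the tumbler at (340,335). The toaster is well to the right. Next I descend to hover and recheck.

```bash
python3 -m pendant '[[[0,0.0445,0.0222,-0.05,0,0,0],[0,0.0445,0.0222,-0.1,0,0,0],[0,0.0445,0.0222,-0.14,0,0,0],[0,0.0445,0.0222,-0.18,0,0,0],[0,0.0445,0.0222,-0.18,0,0,0],[0,0.0445,0.0222,-0.18,0,0,0],[0,0.0445,0.0222,-0.18,0,0,0]]]'
cat >> h.py <<'E'
def axis(p,K,T,label,r,h,n=0):
    "mask bbox column/row extents + fit of cylinder silhouette centre (x,y) by least squares"
    from scipy.optimize import minimize
    ms=vision.cut_out(p,label)
    m=ms[n]["mask"]; a=np.linspace(0,2*np.pi,40)
    def sil(xy):
        pts=[proj(K,T,(xy[0]+rr*np.cos(t),xy[1]+rr*np.sin(t),z)) for rr,z in zip(r,h) for t in a]
        im=np.zeros(m.shape,np.uint8); cv2.fillConvexPoly(im,cv2.convexHull((np.array(pts)*16).astype(np.int32)),1,shift=4); return im>0
    f=lambda xy:-(sil(xy)&m).sum()/(sil(xy)|m).sum()
    x0=onz(K,T,vision.pinpoint(p,label)[0]["location"],H[label]+h[0])[:2]
    s=minimize(f,x0,method="Nelder-Mead",options=dict(initial_simplex=x0+np.array([[0,0],[6,0],[0,6]]),xatol=.2))
    print("fit",label,s.x.round(1),"IoU",-round(s.fun,3),"score",ms[n]["score"]); return s.x
E
python3 - <<'E'
from h import *
p,K,T=look(labels=["artichoke_center"],name="w2.png")
axis(p,K,T,"artichoke_center",[24,31,31,15],[0,18,44,70])
E
```

```text
t: 3.45
tcp_pos: [459.6, 343.6, 153.9]
ee_rot: [[0.004, 1.0, 0.004], [1.0, -0.004, 0.002], [0.002, 0.004, -1.0]]
ft_force: [1.4, -0.2, 0.4]
gripper_width: 85.5
artichoke_center 0.72 [280.  210.1] [460.7 344.3]
fit artichoke_center [460.3 343.3] IoU 0.919 score 0.66
```

View pics/w2.png

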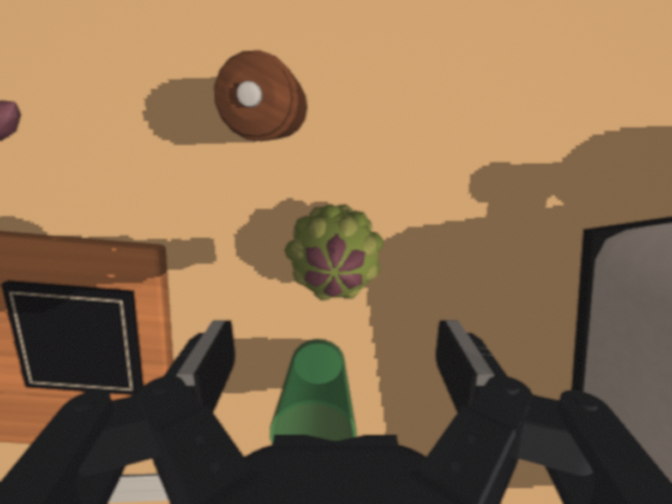

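The close crop shows the trimmed, stemless artichoke at (335,250), centred between the fingers. The mill is at (258,95) and the tumbler at (318,385), both clear. I'll descend and grip.

```bash
python3 -m pendant '[[[0,0.002,0.0005,-0.04,0,0,0],[0,0.002,0.0005,-0.08,0,0,0],[0,0.002,0.0005,-0.1,0,0,0],[0,0.002,0.0005,-0.116,0,0,0],[0,0.002,0.0005,-0.116,0,0,0],[0,0.002,0.0005,-0.116,0,0,0],[0.15,0.002,0.0005,-0.116,0,0,0],[0.3,0.002,0.0005,-0.116,0,0,0],[1,0.002,0.0005,-0.116,0,0,0],[1,0.002,0.0005,-0.116,0,0,0],[1,0.002,0.0005,-0.116,0,0,0],[1,0.002,0.0005,-0.116,0,0,0],[1,0.002,0.0005,-0.116,0,0,0],[1,0.002,0.0005,-0.116,0,0,0]]]'
python3 -m pendant '[[[1,0,0,0.02,0,0,0],[1,0,0,0.06,0,0,0],[1,0,0,0.11,0,0,0],[1,0,0,0.16,0,0,0],[1,0,0,0.21,0,0,0],[1,0,0,0.25,0,0,0],[1,0,0,0.25,0,0,0],[1,0,0,0.25,0,0,0]]]'
python3 - <<'E'
from h import *
for n in ("top","side"):look(n,labels=["board","plate","tile"])
E
```

```text
t: 5.05
tcp_pos: [461.2, 344.0, 36.5]
ee_rot: [[0.004, 1.0, 0.003], [1.0, -0.004, 0.001], [0.001, 0.003, -1.0]]
ft_force: [-1.7, -1.0, 7.7]
gripper_width: 60.0
t: 5.85
tcp_pos: [460.5, 343.7, 285.4]
ee_rot: [[0.004, 1.0, 0.002], [1.0, -0.004, 0.001], [0.001, 0.002, -1.0]]
ft_force: [0.0, -0.3, -3.8]
gripper_width: 59.7
board 0.67 [254.5 217. ] [532.2  18.3]
plate 0.66 [295.9 222.1] [517.5 -98.3]
plate 0.3 [211.5 211.5] [547.1 137.2]
tile 0.79 [214. 212.] [545.7 130.2]
board 0.88 [257.3 214. ] [529.4  22.2]
plate 0.8 [282.  235.4] [ 508.5 -102.9]
plate 0.66 [360.3 266.8] [ 573.9 -328.2]
```

```bash
python3 -m pendant '[[[1,0,-0.05,0.015,0,0,0],[1,0,-0.1,0.015,0,0,0],[1,0,-0.15,0.015,0,0,0],[1,0,-0.2,0.015,0,0,0],[1,0,-0.25,0.015,0,0,0],[1,0,-0.3,0.015,0,0,0],[1,0,-0.33,0.015,0,0,0],[1,0,-0.33,0.015,0,0,0],[1,0,-0.33,0.015,0,0,0],[1,0,-0.33,0.015,0,0,0],[1,0,-0.33,0.015,0,0,0],[1,0,-0.33,0.015,0,0,0]]]'
cat >> h.py <<'E'
def rectified(mask,K,T,z):
    c,_=cv2.findContours(mask.astype(np.uint8),cv2.RETR_EXTERNAL,cv2.CHAIN_APPROX_NONE)
    c=max(c,key=cv2.contourArea)[:,0,:]
    return np.array([onz(K,T,q,z)[:2] for q in c],np.float32)
E
cat > bd.py <<'E'
from h import *
p,K,T=look(labels=["board","plate","tile"],name="w3.png")
print(get_obs()["tcp_pos"])
for l,z in(("plate",24),("tile",26),("board",18)):
    ms=vision.cut_out(p,l)
    for m in ms[:1]:
        g=rectified(m["mask"],K,T,z)
        if l=="plate": print(l,np.round(m["score"],2),"circle",np.round(cv2.fitEllipse(g)[0],1),np.round(cv2.fitEllipse(g)[1],1))
        else:
            (c,s,a)=cv2.minAreaRect(g); print(l,np.round(m["score"],2),np.round(c,1),np.round(s,1),round(a,2)); print(cv2.boxPoints((c,s,a)).round(1).tolist())
E
python3 bd.py
```

```text
t: 7.45
tcp_pos: [460.0, 14.4, 299.3]
ee_rot: [[0.002, 1.0, 0.0], [1.0, -0.002, 0.0], [0.0, 0.0, -1.0]]
ft_force: [0.4, 0.3, -0.3]
gripper_width: 60.0
board 0.62 [280.3 218.5] [535.4  15.8]
plate 0.93 [202.8 213.1] [520.  -97.4]
tile 0.56 [356.8 228.1] [544.2 129.3]
tile 0.55 [520.2  93.3] [358.3 323.8]
[460.01337234  13.82871309 299.33082008]
plate 0.57 circle [519. -91.] [101.6 110.2]
tile 0.74 [540.4 128. ] [102.7 101.5] 83.98
[[484.6000061035156, 82.30000305175781], [585.5999755859375, 71.69999694824219], [596.2999877929688, 173.8000030517578], [495.29998779296875, 184.39999389648438]]
board 0.84 [548.1  17.8] [358.3 210.3] 84.95
[[427.6000061035156, -151.39999389648438], [637.0999755859375, -169.89999389648438], [668.5999755859375, 187.0], [459.1000061035156, 205.5]]
```

View pics/w3.png

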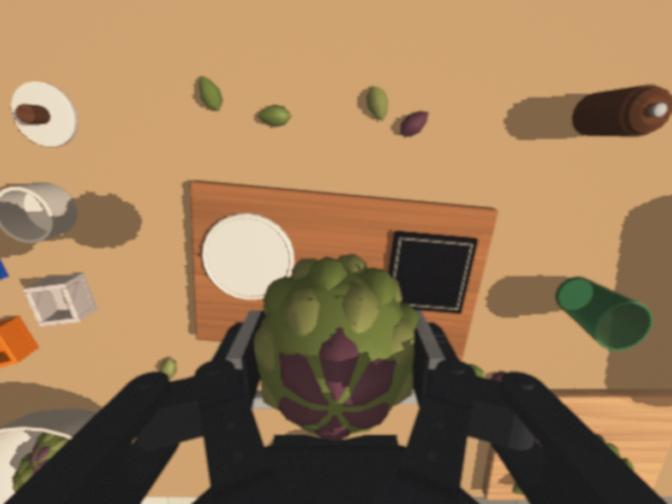

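Visible: plate at (248,257), tile at (432,272), board between (192,182) and (495,210), and the artichoke held firmly. I'll step back for an unoccluded view and fit the board jointly.

```bash
python3 -m pendant '[[[1,-0.05,0,0.0,0,0,0],[1,-0.08,0,0.0,0,0,0],[1,-0.08,0,0,0,0,0],[1,-0.08,0,0,0,0,0],[1,-0.08,0,0,0,0,0],[1,-0.08,0,0,0,0,0]]]'
cat > fit.py <<'E'
from h import *
from scipy.optimize import minimize
import sys
def fit(n="wrist"):
    p,K,T=cam(n); M={}
    for l in("board","plate","tile"):
        r=[m for m in vision.cut_out(p,l) if m["score"]>.4]
        if r: M[l]=r[0]["mask"]
    t=np.linspace(0,2*np.pi,60)
    S={"board":[(a,b,z) for a in(-85,125) for b in(-180,180) for z in(0,18)],
       "plate":[(55*np.cos(u),-110+55*np.sin(u),z) for u in t for z in(18,24)],
       "tile":[(a,110+b,z) for a in(-50,50) for b in(-50,50) for z in(18,26)]}
    def sil(l,q):
        c,s=np.cos(q[2]),np.sin(q[2])
        pts=[proj(K,T,(q[0]+c*a-s*b,q[1]+s*a+c*b,z)) for a,b,z in S[l]]
        im=np.zeros((420,560),np.uint8); cv2.fillConvexPoly(im,cv2.convexHull((np.array(pts)*16).astype(np.int32)),1,shift=4); return im>0
    iou=lambda l,q:(sil(l,q)&M[l]).sum()/(sil(l,q)|M[l]).sum()
    for ls in (list(M),["plate","tile"],["board"]):
        if not all(l in M for l in ls): continue
        f=lambda q:-sum(iou(l,q) for l in ls)
        x0=np.array([528.,19.,-.09])
        s=minimize(f,x0,method="Nelder-Mead",options=dict(initial_simplex=x0+np.array([[0,0,0],[5,0,0],[0,5,0],[0,0,.03]]),xatol=.01,fatol=1e-5))
        print(n,ls,s.x.round(3),[round(iou(l,s.x),3) for l in ls])
if __name__=="__main__": fit("wrist");fit("top");fit("side")
E
python3 fit.py
```

```text
t: 8.4
tcp_pos: [380.5, 13.4, 299.2]
ee_rot: [[0.004, 1.0, -0.0], [1.0, -0.004, 0.0], [0.0, -0.0, -1.0]]
ft_force: [0.4, -1.0, -0.9]
gripper_width: 59.6
wrist ['board', 'plate', 'tile'] [ 5.32098e+02  1.82350e+01 -9.50000e-02] [np.float64(0.2), np.float64(0.393), np.float64(0.326)]
wrist ['plate', 'tile'] [ 5.32097e+02  1.79930e+01 -9.50000e-02] [np.float64(0.393), np.float64(0.325)]
wrist ['board'] [ 5.32937e+02  1.92470e+01 -1.02000e-01] [np.float64(0.2)]
top ['board', 'plate', 'tile'] [ 5.30096e+02  1.97530e+01 -9.60000e-02] [np.float64(0.725), np.float64(0.965), np.float64(0.933)]
top ['plate', 'tile'] [ 5.30147e+02  1.97760e+01 -9.60000e-02] [np.float64(0.965), np.float64(0.933)]
top ['board'] [ 5.31476e+02  1.89360e+01 -9.30000e-02] [np.float64(0.726)]
side ['board', 'plate', 'tile'] [ 5.30828e+02  1.80260e+01 -8.40000e-02] [np.float64(0.685), np.float64(0.917), np.float64(0.948)]
side ['plate', 'tile'] [ 5.30785e+02  1.81610e+01 -8.40000e-02] [np.float64(0.918), np.float64(0.946)]
side ['board'] [ 5.29169e+02  1.95210e+01 -7.80000e-02] [np.float64(0.685)]
```

```bash
python3 - <<'E'
from h import *
p,K,T=cam("wrist"); im=p["color"].copy()
for l,c in(("board",(255,0,0)),("plate",(0,255,0)),("tile",(0,0,255))):
    for m in vision.cut_out(p,l)[:3]:
        print(l,m["score"],m["rect"],m["mask"].sum())
    cs,_=cv2.findContours(vision.cut_out(p,l)[0]["mask"].astype(np.uint8),0,1); cv2.drawContours(im,cs,-1,c,1)
for b in((-85,-180),(-85,180),(125,-180),(125,180)):
    a=-.096;q=proj(K,T,(530+np.cos(a)*b[0]-np.sin(a)*b[1],19+np.sin(a)*b[0]+np.cos(a)*b[1],18));cv2.circle(im,tuple(int(v) for v in q),4,(255,255,0),1)
save("w4.png",{"color":im},None,1.2)
E
```

```text
board 0.69 [334.4, 244.7, 61.2, 51.9] 1332
board 0.68 [165.3, 204.5, 241.6, 133.0] 5673
board 0.41 [27.2, 135.0, 52.5, 47.0] 1878
plate 0.96 [172.3, 230.8, 52.9, 50.3] 1459
plate 0.49 [9.4, 205.6, 69.4, 47.9] 2400
tile 0.89 [333.7, 243.4, 62.2, 53.4] 1425
```

View pics/w4.png

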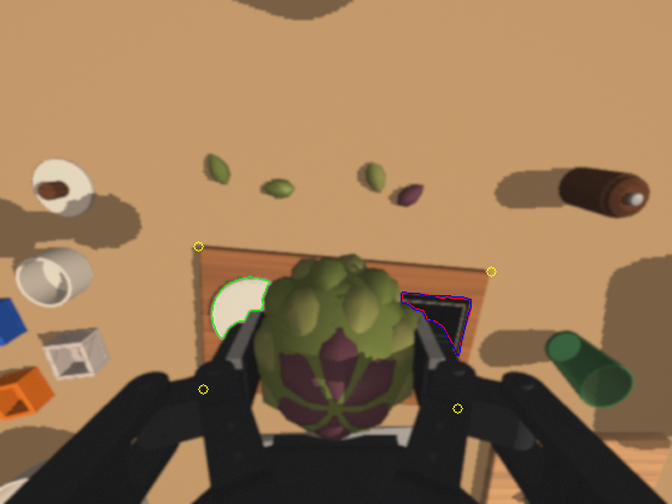

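The artichoke now hides parts of the plate and tile, so I moved the wrong way. I'll go forward instead.

```bash
python3 -m pendant '[[[1,0.05,0,0.02,0,0,0],[1,0.1,0,0.03,0,0,0],[1,0.15,0,0.03,0,0,0],[1,0.15,0,0.03,0,0,0],[1,0.15,0,0.03,0,0,0],[1,0.15,0,0.03,0,0,0],[1,0.15,0,0.03,0,0,0],[1,0.15,0,0.03,0,0,0]]]'
sed -i 's/^if __name__.*/if __name__=="__main__": fit("wrist")/' fit.py; python3 fit.py;python3 bd.py
```

```text
t: 10.15
tcp_pos: [529.3, 13.5, 330.5]
ee_rot: [[0.004, 1.0, 0.002], [1.0, -0.004, -0.0], [-0.0, 0.002, -1.0]]
ft_force: [-0.7, -0.0, -1.6]
gripper_width: 59.5
wrist ['board', 'tile'] [ 5.31781e+02  2.01640e+01 -9.80000e-02] [np.float64(0.629), np.float64(0.95)]
wrist ['board'] [ 5.31537e+02  2.10660e+01 -9.80000e-02] [np.float64(0.629)]
board 0.78 [280.3 166.1] [530.1  15. ]
board 0.48 [ 31.6 124.1] [ 465.8 -353.6]
plate 0.89 [207.9 163.4] [522.3 -92.5]
tile 0.82 [355.9 174.1] [539.5 128.5]
[529.9288766   13.44251007 329.37796596]
plate 0.79 circle [520.7 -89.1] [106.7 107.3]
tile 0.88 [541.1 128.7] [101.6  99.9] 84.76
[[486.70001220703125, 82.5999984741211], [586.2000122070312, 73.5], [595.4000244140625, 174.6999969482422], [495.8999938964844, 183.8000030517578]]
board 0.33 [521.4 -90.5] [109.8 108.2] 83.1
[[461.0, -138.5], [568.5, -151.5], [581.7000122070312, -42.400001525878906], [474.20001220703125, -29.399999618530273]]
```

```bash
python3 -m pendant '[[[1,-0.005,-0.05,-0.03,0,0,0],[1,-0.01,-0.1035,-0.07,0,0,0],[1,-0.01,-0.1035,-0.11,0,0,0],[1,-0.01,-0.1035,-0.15,0,0,0],[1,-0.01,-0.1035,-0.19,0,0,0],[1,-0.01,-0.1035,-0.22,0,0,0],[1,-0.01,-0.1035,-0.24,0,0,0],[1,-0.01,-0.1035,-0.255,0,0,0],[1,-0.01,-0.1035,-0.262,0,0,0],[1,-0.01,-0.1035,-0.262,0,0,0],[1,-0.01,-0.1035,-0.262,0,0,0],[1,-0.01,-0.1035,-0.262,0,0,0]]]'
python3 -m pendant '[[[1,0,0,-0.004,0,0,0],[1,0,0,-0.007,0,0,0],[1,0,0,-0.007,0,0,0],[1,0,0,-0.007,0,0,0]]]'
```

```text
t: 11.9
tcp_pos: [520.8, -90.4, 68.6]
ee_rot: [[0.004, 1.0, 0.002], [1.0, -0.004, -0.001], [-0.001, 0.002, -1.0]]
ft_force: [-0.3, 0.5, -1.3]
gripper_width: 59.5
t: 12.3
tcp_pos: [520.3, -90.1, 60.6]
ee_rot: [[0.004, 1.0, 0.001], [1.0, -0.004, -0.0], [-0.0, 0.001, -1.0]]
ft_force: [0.2, -1.0, 1.9]
gripper_width: 59.4
```

```bash
python3 -m pendant '[[[1,0,0,-0.001,0,0,0],[1,0,0,-0.001,0,0,0],[1,0,0,-0.001,0,0,0]]]'
```

```text
t: 12.6
tcp_pos: [520.4, -90.2, 60.6]
ee_rot: [[0.004, 1.0, 0.001], [1.0, -0.004, -0.0], [-0.0, 0.001, -1.0]]
ft_force: [-4.9, 1.3, 10.8]
gripper_width: 59.4
```

Contact at +10.8 N, so I'll release and rise.

```bash
python3 -m pendant '[[[0.25,0,0,0,0,0,0],[0.15,0,0,0,0,0,0],[0.0,0,0,0,0,0,0],[0,0,0,0,0,0,0],[0,0,0,0,0,0,0],[0,0,0,0.02,0,0,0],[0,0,0,0.06,0,0,0],[0,0,0,0.11,0,0,0],[0,-0.02,0.0,0.16,0,0,0],[0,-0.06,0,0.21,0,0,0],[0,-0.06,0,0.21,0,0,0],[0,-0.06,0,0.21,0,0,0],[0,-0.06,0,0.21,0,0,0]]]'
python3 - <<'E'
from h import *
p,K,T=look(labels=["artichoke_center"],dz={"artichoke_center":24})
axis(p,K,T,"artichoke_center",[24,31,31,15],[24,42,68,94])
for m in vision.cut_out(p,"plate")[:1]:
    g=rectified(m["mask"],K,T,24);print(cv2.fitEllipse(cv2.convexHull(g)),m["score"])
save("w5.png",p,None,1.2)
for n in("top","side"):
    p,K,T=look(n,labels=["artichoke_center"],dz={"artichoke_center":24}); axis(p,K,T,"artichoke_center",[24,31,31,15],[24,42,68,94])
E
```

```text
t: 13.9
tcp_pos: [460.3, -90.2, 268.8]
ee_rot: [[0.004, 1.0, 0.0], [1.0, -0.004, 0.0], [0.0, 0.0, -1.0]]
ft_force: [-0.3, -0.7, -0.2]
gripper_width: 85.3Traceback (most recent call last):
  File "<stdin>", line 3, in <module>
  File "h.py", line 32, in axis
    m=ms[n]["mask"]; a=np.linspace(0,2*np.pi,40)
      ~~^^^
IndexError: list index out of range
```

```bash
python3 - <<'E'
from h import *
p,K,T=cam("wrist");save("w5.png",p,None,1.2)
for m in vision.cut_out(p,"plate")[:1]:
    g=rectified(m["mask"],K,T,24);print(cv2.fitEllipse(cv2.convexHull(g)),m["score"])
for n in("top","side"):
    p,K,T=look(n,labels=["artichoke_center","ramekin_center","salt_center","lid_knob"],dz={"artichoke_center":24}); 
    try: axis(p,K,T,"artichoke_center",[24,31,31,15],[24,42,68,94])
    except IndexError: print("none")
E
```

```text
((520.1321411132812, -90.30033111572266), (107.1824951171875, 109.14002990722656), 118.62796783447266) 0.7
artichoke_center 0.26 [376.9 243.5] [ 459.8 -313.4]
ramekin_center 0.92 [381.4 242.3] [ 461.5 -335. ]
salt_center 0.95 [415.1 173.2] [ 654.4 -432.6]
salt_center 0.9 [417.6 215.7] [ 535.3 -437.6]
salt_center 0.85 [377.8 200. ] [ 579.2 -327.2]
lid_knob 0.66 [373.1 278.2] [ 362.7 -310.9]
lid_knob 0.51 [255.3 219. ] [526.1  14.7]
none
artichoke_center 0.79 [282.1 220.4] [522.6 -89.7]
ramekin_center 0.89 [337.7 289.8] [ 474.1 -333.5]
salt_center 0.86 [402.2 275.5] [ 627.1 -422.9]
salt_center 0.8 [385.3 300.1] [ 534.6 -435.7]
lid_knob 0.56 [295.4 312.6] [ 351.6 -302.9]
fit artichoke_center [520.8 -89. ] IoU 0.896 score 0.73
```

View pics/w5.png

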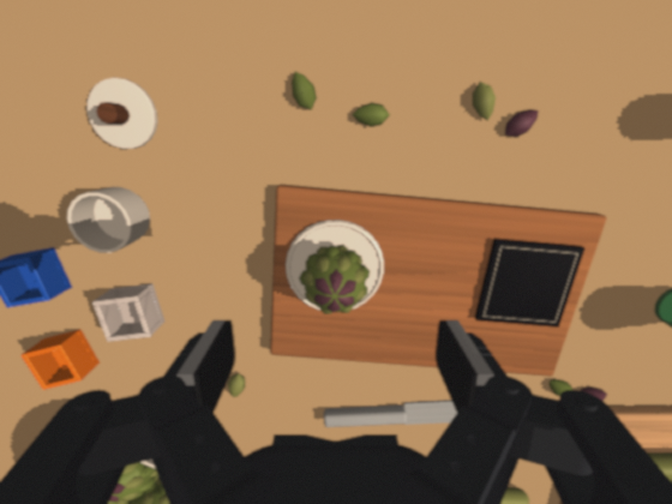

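The artichoke stands at (337,278) on the plate, upright and central. Ramekin at (108,220), lid at (120,113) and pale salt pot at (128,312) with blue and orange to its left. Next, the ramekin.

```bash
python3 -m pendant '[[[0,0,-0.05,0,0,0,0],[0,0,-0.1,-0.02,0,0,0],[0,0,-0.15,-0.04,0,0,0],[0,0,-0.2,-0.06,0,0,0],[0,0.001,-0.244,-0.1,0,0,0],[0,0.001,-0.244,-0.11,0,0,0],[0,0.001,-0.244,-0.11,0,0,0],[0,0.001,-0.244,-0.11,0,0,0],[0,0.001,-0.244,-0.11,0,0,0],[0,0.001,-0.244,-0.11,0,0,0]]]'
python3 - <<'E'
from h import *
print(np.round(get_obs()["tcp_pos"],1),np.round(get_obs()["joint_positions"],2))
p,K,T=look(labels=["ramekin_center","lid_knob","salt_center"],name="w6.png")
axis(p,K,T,"ramekin_center",[32,32],[0,42])
E
```

```text
t: 15.8
tcp_pos: [461.8, -333.7, 161.1]
ee_rot: [[0.003, 1.0, 0.002], [1.0, -0.003, -0.002], [-0.002, 0.002, -1.0]]
ft_force: [-0.4, 0.7, -0.2]
gripper_width: 85.5
[ 461.8 -333.7  161.1] [-0.86  0.01 -0.16  1.4   0.   -0.85]
ramekin_center 0.68 [279.7 206.1] [ 465.9 -333.7]
lid_knob 0.65 [310.9  85.1] [ 360.4 -307.5]
salt_center 0.95 [178.8 267.4] [ 532.8 -437.5]
salt_center 0.63 [197.2 350.7] [ 640.7 -428.6]
fit ramekin_center [ 464.2 -329. ] IoU 0.952 score 0.78
```

View pics/w6.png

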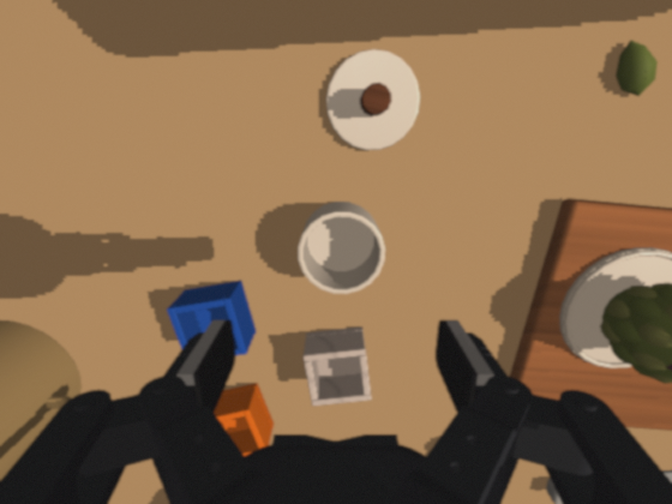

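Ramekin rim at (341,250), lid at (373,100), pale pot at (338,367). The fit gives the ramekin at (464,-330).

```bash
python3 -m pendant '[[[0,0.003,0.004,-0.03,0,0,0],[0,0.003,0.004,-0.07,0,0,0],[0,0.003,0.004,-0.1,0,0,0],[0,0.003,0.004,-0.12,0,0,0],[0,0.003,0.004,-0.133,0,0,0],[0,0.003,0.004,-0.133,0,0,0],[0.1,0.003,0.004,-0.133,0,0,0],[0.2,0.003,0.004,-0.133,0,0,0],[0.3,0.003,0.004,-0.133,0,0,0],[1,0.003,0.004,-0.133,0,0,0],[1,0.003,0.004,-0.133,0,0,0],[1,0.003,0.004,-0.133,0,0,0],[1,0.003,0.004,-0.133,0,0,0]]]'
python3 -m pendant '[[[1,0,0,0.02,0,0,0],[1,0,0,0.06,0,0,0],[1,0,0,0.11,0,0,0],[1,0,0,0.15,0,0,0],[1,0,0,0.15,0,0,0],[1,0,0,0.15,0,0,0]]]'
```

```text
t: 17.4
tcp_pos: [464.9, -331.0, 28.4]
ee_rot: [[0.004, 1.0, 0.002], [1.0, -0.004, -0.002], [-0.002, 0.002, -1.0]]
ft_force: [-0.7, 1.3, 7.6]
gripper_width: 62.5
t: 18.0
tcp_pos: [464.5, -330.6, 177.6]
ee_rot: [[0.004, 1.0, 0.002], [1.0, -0.004, -0.002], [-0.002, 0.002, -1.0]]
ft_force: [0.9, -0.7, -3.3]
gripper_width: 62.1
```

```bash
python3 -m pendant '[[[1,0.01,0.05,0.03,0,0,0],[1,0.02,0.1,0.03,0,0,0],[1,0.03,0.15,0.03,0,0,0],[1,0.04,0.2,0.03,0,0,0],[1,0.05,0.25,0.03,0,0,0],[1,0.06,0.3,0.03,0,0,0],[1,0.07,0.35,0.03,0,0,0],[1,0.0768,0.4,0.03,0,0,0],[1,0.0768,0.45,0.03,0,0,0],[1,0.0768,0.459,0.02,0,0,0],[1,0.0768,0.459,-0.02,0,0,0],[1,0.0768,0.459,-0.05,0,0,0],[1,0.0768,0.459,-0.08,0,0,0],[1,0.0768,0.459,-0.1,0,0,0],[1,0.0768,0.459,-0.11,0,0,0],[1,0.0768,0.459,-0.115,0,0,0],[1,0.0768,0.459,-0.115,0,0,0],[1,0.0768,0.459,-0.115,0,0,0],[1,0.0768,0.459,-0.115,0,0,0]]]'
python3 -m pendant '[[[1,0,0,-0.004,0,0,0],[1,0,0,-0.008,0,0,0],[1,0,0,-0.008,0,0,0],[1,0,0,-0.008,0,0,0]]]'
```

```text
t: 19.9
tcp_pos: [541.6, 128.9, 62.5]
ee_rot: [[0.004, 1.0, 0.002], [1.0, -0.004, 0.0], [0.0, 0.002, -1.0]]
ft_force: [-0.4, 1.1, -1.3]
gripper_width: 62.4
t: 20.3
tcp_pos: [541.4, 129.0, 54.5]
ee_rot: [[0.004, 1.0, 0.001], [1.0, -0.004, -0.0], [-0.0, 0.001, -1.0]]
ft_force: [-2.8, 0.6, 7.1]
gripper_width: 62.4
```

```bash
python3 -m pendant '[[[0.25,0,0,0,0,0,0],[0.15,0,0,0,0,0,0],[0.0,0,0,0,0,0,0],[0,0,0,0,0,0,0],[0,0,0,0,0,0,0],[0,0,0,0.02,0,0,0],[0,0,0,0.06,0,0,0],[0,0,0,0.11,0,0,0],[0,-0.02,0.0,0.15,0,0,0],[0,-0.04,-0.02,0.18,0,0,0],[0,-0.04,-0.02,0.18,0,0,0],[0,-0.04,-0.02,0.18,0,0,0],[0,-0.04,-0.02,0.18,0,0,0]]]'
python3 - <<'E'
from h import *
p,K,T=look(labels=["ramekin_center"],dz={"ramekin_center":26})
axis(p,K,T,"ramekin_center",[32,32],[26,68])
for m in vision.cut_out(p,"tile")[:1]:
    g=rectified(m["mask"],K,T,26);c=cv2.minAreaRect(g);print(c,m["score"])
p,K,T=look("side",labels=["ramekin_center","lid_knob"],dz={"ramekin_center":26});axis(p,K,T,"ramekin_center",[32,32],[26,68])
E
```

```text
t: 21.6
tcp_pos: [500.6, 109.1, 232.1]
ee_rot: [[0.004, 1.0, -0.001], [1.0, -0.004, 0.0], [0.0, -0.001, -1.0]]
ft_force: [-0.3, 0.5, -0.8]
gripper_width: 85.6
ramekin_center 0.93 [296.2 222.6] [538.3 127.9]
fit ramekin_center [541.6 129.4] IoU 0.926 score 0.61
((599.8768920898438, 347.1844482421875), (135.07717895507812, 73.8582534790039), 63.860225677490234) 0.72
ramekin_center 0.68 [236.9 183.1] [546.6 129.3]
lid_knob 0.84 [295.5 309.3] [ 358.4 -296.8]
fit ramekin_center [542.1 130.2] IoU 0.929 score 0.72
```

The ramekin sits at about (541.5,129.6), against the tile centre at (541,129). Next, the lid.

```bash
python3 -m pendant '[[[0,-0.016,-0.047,0,0,0,0],[0,-0.032,-0.095,0,0,0,0],[0,-0.048,-0.142,0,0,0,0],[0,-0.064,-0.19,0,0,0,0],[0,-0.08,-0.237,0,0,0,0],[0,-0.096,-0.285,0,0,0,0],[0,-0.112,-0.333,-0.02,0,0,0],[0,-0.128,-0.38,-0.05,0,0,0],[0,-0.138,-0.415,-0.083,0,0,0],[0,-0.138,-0.415,-0.083,0,0,0],[0,-0.138,-0.415,-0.083,0,0,0],[0,-0.138,-0.415,-0.083,0,0,0],[0,-0.138,-0.415,-0.083,0,0,0],[0,-0.138,-0.415,-0.083,0,0,0],[0,-0.138,-0.415,-0.083,0,0,0]]]'
python3 - <<'E'
from h import *
print(np.round(get_obs()["tcp_pos"],1),np.round(get_obs()["joint_positions"],2))
p,K,T=look(labels=["lid_knob"],name="w7.png")
for m in vision.cut_out(p,"lid_knob")[:2]: print(m["score"],m["rect"])
im=p["color"].astype(int); print(im[215,280])
# dark knob top / white disc segmentation
w=((im.min(2)>120)&(im.max(2)-im.min(2)<60)).astype(np.uint8)
n,lab,st,ce=cv2.connectedComponentsWithStats(w)
i=1+np.argmax(st[1:,4]);
c=cv2.findContours((lab==i).astype(np.uint8),0,1)[0];c=max(c,key=cv2.contourArea)[:,0,:]
g=np.array([onz(K,T,q,8)[:2] for q in cv2.convexHull(c)[:,0,:]],np.float32);print(st[i],cv2.minEnclosingCircle(g),cv2.fitEllipse(g))
E
```

```text
t: 23.6
tcp_pos: [363.5, -305.7, 151.2]
ee_rot: [[0.002, 1.0, 0.001], [1.0, -0.002, -0.001], [-0.001, 0.001, -1.0]]
ft_force: [-0.2, 0.4, -0.3]
gripper_width: 85.1
[ 363.5 -305.7  151.2] [-0.98 -0.28 -0.45  1.4   0.   -0.97]
lid_knob 0.71 [274.7 203.6] [ 361.7 -310.1]
0.89 [240.1, 162.4, 73.2, 67.1]
[203 181 158]
[ 244  161   71   69 2965] ((358.69476318359375, -306.0351867675781), 34.04481506347656) ((358.4427490234375, -306.5113220214844), (66.38031768798828, 67.8330307006836), 53.80759811401367)
```

View pics/w7.png

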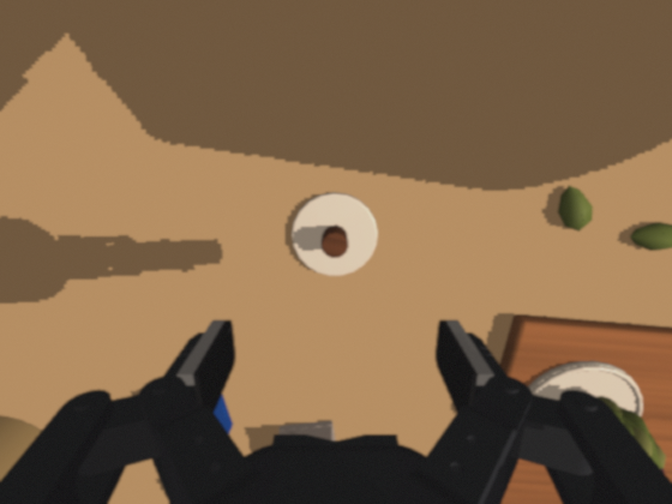

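Lid disc at (335,235) with the knob at (334,240). Its centre fits at (358.6,-306.3).

```bash
python3 -m pendant '[[[0.3,-0.004,0,-0.03,0,0,0],[0.5,-0.004,0,-0.07,0,0,0],[0.5,-0.004,0,-0.1,0,0,0],[0.5,-0.004,0,-0.12,0,0,0],[0.5,-0.004,0,-0.12,0,0,0],[0.5,-0.004,0,-0.12,0,0,0],[0.6,-0.004,0,-0.12,0,0,0],[0.7,-0.004,0,-0.12,0,0,0],[1,-0.004,0,-0.12,0,0,0],[1,-0.004,0,-0.12,0,0,0],[1,-0.004,0,-0.12,0,0,0],[1,-0.004,0,-0.12,0,0,0]]]'
python3 -m pendant '[[[1,0,0,0.02,0,0,0],[1,0,0,0.06,0,0,0],[1,0,0,0.11,0,0,0],[1,0,0,0.15,0,0,0],[1,0,0,0.15,0,0,0],[1,0,0,0.15,0,0,0]]]'
python3 - <<'E'
from h import *
p,K,T=cam("wrist");save("w8.png",p,None,1.2)
E
```

```text
t: 24.95
tcp_pos: [359.4, -306.9, 31.8]
ee_rot: [[0.004, 1.0, 0.001], [1.0, -0.004, -0.002], [-0.002, 0.001, -1.0]]
ft_force: [-0.3, 0.1, 6.2]
gripper_width: 17.8
t: 25.55
tcp_pos: [359.2, -306.7, 181.5]
ee_rot: [[0.004, 1.0, 0.001], [1.0, -0.004, -0.002], [-0.002, 0.001, -1.0]]
ft_force: [-0.7, -0.3, -0.3]
gripper_width: 17.7
```

View pics/w8.png

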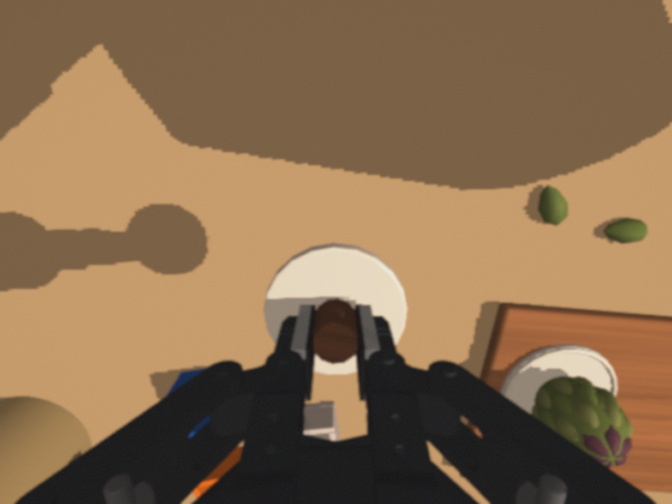

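The lid is held level, its disc centred at (335,310). I'll carry it to the ramekin.

```bash
python3 -m pendant '[[[1,0.018,0.043,0.01,0,0,0],[1,0.036,0.087,0.01,0,0,0],[1,0.054,0.13,0.01,0,0,0],[1,0.072,0.174,0.01,0,0,0],[1,0.091,0.218,0.01,0,0,0],[1,0.109,0.261,0.01,0,0,0],[1,0.128,0.305,0.01,0,0,0],[1,0.146,0.348,0.01,0,0,0],[1,0.164,0.392,0.01,0,0,0],[1,0.1826,0.4355,0.0,0,0,0],[1,0.1826,0.4355,-0.02,0,0,0],[1,0.1826,0.4355,-0.04,0,0,0],[1,0.1826,0.4355,-0.06,0,0,0],[1,0.1826,0.4355,-0.072,0,0,0],[1,0.1826,0.4355,-0.072,0,0,0],[1,0.1826,0.4355,-0.072,0,0,0],[1,0.1826,0.4355,-0.072,0,0,0]]]'
python3 -m pendant '[[[1,0,0,-0.004,0,0,0],[1,0,0,-0.008,0,0,0],[1,0,0,-0.01,0,0,0],[1,0,0,-0.01,0,0,0],[1,0,0,-0.01,0,0,0]]]'
```

```text
t: 27.3
tcp_pos: [542.0, 129.4, 109.4]
ee_rot: [[0.004, 1.0, 0.001], [1.0, -0.004, 0.0], [0.0, 0.001, -1.0]]
ft_force: [0.0, 0.9, -0.4]
gripper_width: 17.8
t: 27.8
tcp_pos: [541.8, 129.4, 99.8]
ee_rot: [[0.004, 1.0, 0.001], [1.0, -0.004, -0.0], [-0.0, 0.001, -1.0]]
ft_force: [-4.8, -0.6, 10.9]
gripper_width: 18.0
```

```bash
python3 -m pendant '[[[0.72,0,0,0,0,0,0],[0.65,0,0,0,0,0,0],[0.55,0,0,0,0,0,0],[0.5,0,0,0,0,0,0],[0.5,0,0,0.02,0,0,0],[0.5,0,0,0.05,0,0,0],[0.3,0,0,0.1,0,0,0],[0,-0.02,0,0.14,0,0,0],[0,-0.05,-0.02,0.16,0,0,0],[0,-0.05,-0.02,0.16,0,0,0],[0,-0.05,-0.02,0.16,0,0,0],[0,-0.05,-0.02,0.16,0,0,0]]]'
python3 - <<'E'
from h import *
p,K,T=look(labels=["lid_knob","mill_center"],dz={"lid_knob":68},name="w9.png")
def disc(p,K,T,z,near):
    im=p["color"].astype(int);w=((im.min(2)>110)&(im.max(2)-im.min(2)<70)).astype(np.uint8)
    n,lab,st,ce=cv2.connectedComponentsWithStats(w)
    i=min((j for j in range(1,n) if st[j,4]>500),key=lambda j:np.hypot(*(ce[j]-near)))
    c=cv2.findContours((lab==i).astype(np.uint8),0,1)[0];c=max(c,key=cv2.contourArea)[:,0,:]
    g=np.array([onz(K,T,q,z)[:2] for q in cv2.convexHull(c)[:,0,:]],np.float32);print(st[i],cv2.minEnclosingCircle(g),cv2.fitEllipse(g))
disc(p,K,T,76,proj(K,T,(541.5,129.5,76)))
p,K,T=look("side",labels=["lid_knob","mill_center"],dz={"lid_knob":68})
E
```

```text
t: 29.0
tcp_pos: [491.5, 109.6, 257.1]
ee_rot: [[0.004, 1.0, -0.001], [1.0, -0.004, 0.0], [0.0, -0.001, -1.0]]
ft_force: [0.4, 0.0, -0.1]
gripper_width: 85.5
lid_knob 0.85 [295.8 244.2] [547.8 127.3]
mill_center 0.75 [466.1  58.3] [359.3 302.9]
[ 268  199   60   62 2355] ((537.1188354492188, 129.60150146484375), 37.820919036865234) ((538.7973022460938, 129.89259338378906), (66.5108871459961, 74.18891906738281), 77.40592193603516)
lid_knob 0.67 [232.9 176.2] [529.6 123.3]
mill_center 0.9 [156.4 185.5] [368.2 301.3]
mill_center 0.69 [360.  265.7] [ 558.  -335.8]
mill_center 0.66 [259.1 214.3] [503.8 -15.3]
```

View pics/w9.png

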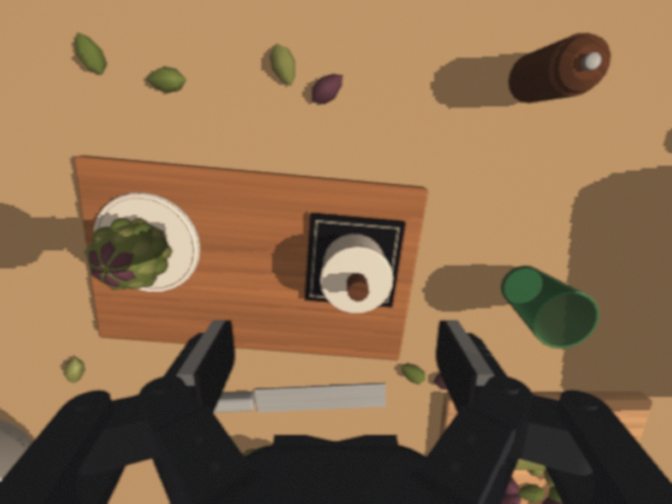

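The lid sits centred on the ramekin at (357,275), the artichoke is still upright, and the mill is at (560,70). Next, the mill.

```bash
python3 -m pendant '[[[0,-0.028,0.04,0,0,0,0],[0,-0.056,0.08,0,0,0,0],[0,-0.084,0.12,-0.02,0,0,0],[0,-0.112,0.16,-0.05,0,0,0],[0,-0.13,0.19,-0.078,0,0,0],[0,-0.13,0.19,-0.078,0,0,0],[0,-0.13,0.19,-0.078,0,0,0],[0,-0.13,0.19,-0.078,0,0,0],[0,-0.13,0.19,-0.078,0,0,0],[0,-0.13,0.19,-0.078,0,0,0]]]'
python3 - <<'E'
from h import *
print(np.round(get_obs()["tcp_pos"],1))
p,K,T=look(labels=["mill_center"])
axis(p,K,T,"mill_center",[23,23,20,6],[0,70,82,88])
p,K,T=look("top",labels=["mill_center"])
E
```

```text
t: 30.3
tcp_pos: [362.5, 298.9, 181.2]
ee_rot: [[0.006, 1.0, 0.001], [1.0, -0.006, 0.001], [0.001, 0.001, -1.0]]
ft_force: [0.3, -0.9, 0.5]
gripper_width: 85.4
[362.5 298.9 181.2]
mill_center 0.57 [280.1 200.8] [360.4 299.6]
fit mill_center [359.4 301.3] IoU 0.939 score 0.96
mill_center 0.79 [150.6 276.4] [370.4 296.2]
```

```bash
python3 -m pendant '[[[0,-0.0014,0.0005,-0.03,0,0,0],[0,-0.0014,0.0005,-0.07,0,0,0],[0,-0.0014,0.0005,-0.1,0,0,0],[0,-0.0014,0.0005,-0.12,0,0,0],[0,-0.0014,0.0005,-0.13,0,0,0],[0,-0.0014,0.0005,-0.13,0,0,0],[0.15,-0.0014,0.0005,-0.13,0,0,0],[0.25,-0.0014,0.0005,-0.13,0,0,0],[0.35,-0.0014,0.0005,-0.13,0,0,0],[0.42,-0.0014,0.0005,-0.13,0,0,0],[1,-0.0014,0.0005,-0.13,0,0,0],[1,-0.0014,0.0005,-0.13,0,0,0],[1,-0.0014,0.0005,-0.13,0,0,0],[1,-0.0014,0.0005,-0.13,0,0,0]]]'
python3 -m pendant '[[[1,0,0,0.02,0,0,0],[1,0,0,0.06,0,0,0],[1,0,0,0.11,0,0,0],[1,0,0,0.15,0,0,0],[1,0,0,0.15,0,0,0],[1,0,0,0.15,0,0,0]]]'
python3 - <<'E'
from h import *
p,K,T=cam("wrist")
p["color"]=p["color"][150:];save("w10.png",p,None,1.2)
p,K,T=look("side",labels=["tumbler_center","lid_knob"],dz={"lid_knob":68})
E
```

```text
t: 32.0
tcp_pos: [360.6, 300.3, 51.3]
ee_rot: [[0.004, 1.0, 0.001], [1.0, -0.004, 0.001], [0.001, 0.001, -1.0]]
ft_force: [0.0, 0.8, 6.1]
gripper_width: 44.5
t: 32.6
tcp_pos: [360.4, 300.1, 200.7]
ee_rot: [[0.004, 1.0, 0.001], [1.0, -0.004, 0.001], [0.001, 0.001, -1.0]]
ft_force: [0.6, 0.0, -1.9]
gripper_width: 44.8
tumbler_center 0.69 [207.5 148.9] [595.5 335.2]
```

View pics/w10.png

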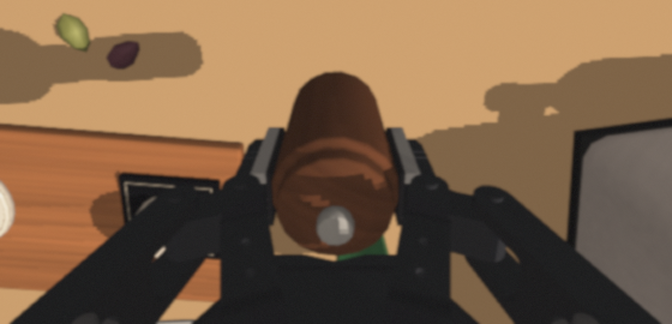

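The mill is held upright at (335,170). I'll carry it to the midpoint.

```bash
python3 -m pendant '[[[1,0.02,-0.035,0.01,0,0,0],[1,0.045,-0.075,0.01,0,0,0],[1,0.07,-0.115,0.01,0,0,0],[1,0.095,-0.155,0.01,0,0,0],[1,0.12,-0.195,0.01,0,0,0],[1,0.145,-0.235,0.01,0,0,0],[1,0.1705,-0.2806,0.0,0,0,0],[1,0.1705,-0.2806,-0.03,0,0,0],[1,0.1705,-0.2806,-0.06,0,0,0],[1,0.1705,-0.2806,-0.09,0,0,0],[1,0.1705,-0.2806,-0.11,0,0,0],[1,0.1705,-0.2806,-0.12,0,0,0],[1,0.1705,-0.2806,-0.124,0,0,0],[1,0.1705,-0.2806,-0.124,0,0,0],[1,0.1705,-0.2806,-0.124,0,0,0]]]'
python3 -m pendant '[[[1,0,0,-0.004,0,0,0],[1,0,0,-0.008,0,0,0],[1,0,0,-0.008,0,0,0],[1,0,0,-0.008,0,0,0]]]'
```

```text
t: 34.3
tcp_pos: [531.1, 19.3, 77.4]
ee_rot: [[0.004, 1.0, 0.001], [1.0, -0.004, -0.0], [-0.0, 0.001, -1.0]]
ft_force: [0.4, 0.1, -1.7]
gripper_width: 44.6
t: 34.7
tcp_pos: [531.3, 19.2, 69.3]
ee_rot: [[0.004, 1.0, 0.002], [1.0, -0.004, -0.0], [-0.0, 0.002, -1.0]]
ft_force: [-0.0, 0.3, 5.3]
gripper_width: 44.7
```

```bash
python3 -m pendant '[[[0.42,0,0,0,0,0,0],[0.35,0,0,0,0,0,0],[0.2,0,0,0,0,0,0],[0.1,0,0,0,0,0,0],[0.1,0,0,0,0,0,0],[0,0,0,0.03,0,0,0],[0,0,0,0.07,0,0,0],[0,0,0,0.11,0,0,0],[0,-0.02,0,0.15,0,0,0],[0,-0.06,0,0.19,0,0,0],[0,-0.06,0,0.22,0,0,0],[0,-0.06,0,0.22,0,0,0],[0,-0.06,0,0.22,0,0,0],[0,-0.06,0,0.22,0,0,0]]]'
cat > chk.py <<'E'
from h import *
import sys
p,K,T=look(labels=["plate","tile"],name=sys.argv[1])
for l,r,h in(("mill_center",[23,23,20,6],[18,88,100,106]),("artichoke_center",[24,31,31,15],[24,42,68,94]),("ramekin_center",[32,32],[26,68])):
    try: axis(p,K,T,l,r,h)
    except IndexError: print(l,"none")
E
python3 chk.py w11.png
```

```text
t: 36.1
tcp_pos: [470.4, 19.4, 287.0]
ee_rot: [[0.004, 1.0, -0.002], [1.0, -0.004, 0.001], [0.001, -0.002, -1.0]]
ft_force: [-0.7, -0.4, -1.3]
gripper_width: 85.4
plate 0.71 [195.2 212.9] [525.1 -99.7]
tile 0.45 [198. 213.] [525.2 -95.7]
tile 0.33 [498.4 254.6] [592.7 344.5]
fit mill_center [528.3  19.9] IoU 0.948 score 0.61
fit artichoke_center [520.3 -89.6] IoU 0.915 score 0.55
fit ramekin_center [538.8 124.9] IoU 0.2 score 0.79
```

View pics/w11.png

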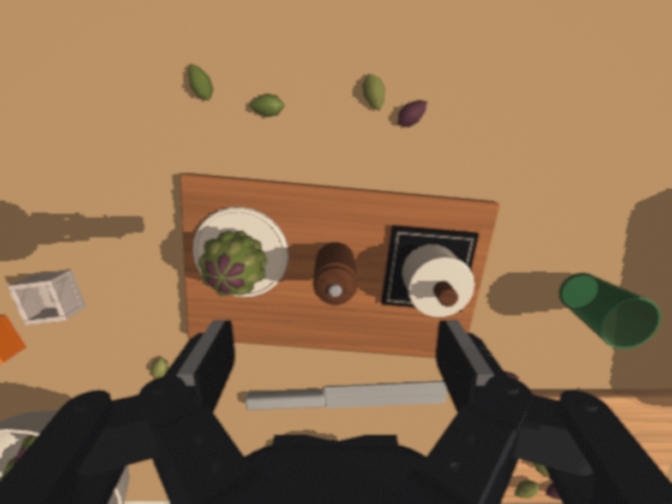

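All three placed things stand correctly: artichoke (235,258), mill (335,272), lidded ramekin (437,283). The tumbler at (610,312) and knife at (345,397) are untouched. Next, the pale salt pot at (45,297).

```bash
python3 -m pendant '[[[0,0.012,-0.045,0,0,0,0],[0,0.024,-0.09,0,0,0,0],[0,0.036,-0.135,0,0,0,0],[0,0.048,-0.18,0,0,0,0],[0,0.06,-0.225,0,0,0,0],[0,0.07,-0.27,-0.03,0,0,0],[0,0.08,-0.31,-0.07,0,0,0],[0,0.0895,-0.3474,-0.098,0,0,0],[0,0.0895,-0.3474,-0.098,0,0,0],[0,0.0895,-0.3474,-0.098,0,0,0],[0,0.0895,-0.3474,-0.098,0,0,0],[0,0.0895,-0.3474,-0.098,0,0,0],[0,0.0895,-0.3474,-0.098,0,0,0],[0,0.0895,-0.3474,-0.098,0,0,0]]]'
cat > salt.py <<'E'
from h import *
import sys
from scipy.optimize import minimize
z0=float(sys.argv[2]); near=np.array([float(sys.argv[3]),float(sys.argv[4])])
print(np.round(get_obs()["tcp_pos"],1))
p,K,T=cam("wrist");save(sys.argv[1],p,None,1.2)
best=min(vision.cut_out(p,"salt_center"),key=lambda m:np.hypot(*(onz(K,T,np.array(m["rect"][:2])+np.array(m["rect"][2:])/2,z0+18)[:2]-near)))
m=best["mask"]; print(best["score"],best["rect"],p["color"][m].mean(0).round())
def sil(q):
    c,s=np.cos(q[2]),np.sin(q[2])
    pts=[proj(K,T,(q[0]+c*a-s*b,q[1]+s*a+c*b,z)) for a in(-26,26) for b in(-26,26) for z in(z0,z0+36)]
    im=np.zeros(m.shape,np.uint8);cv2.fillConvexPoly(im,cv2.convexHull((np.array(pts)*16).astype(np.int32)),1,shift=4);return im>0
f=lambda q:-(sil(q)&m).sum()/(sil(q)|m).sum()
for a in(-.3,0,.3):
    x0=np.r_[near,a];s=minimize(f,x0,method="Nelder-Mead",options=dict(initial_simplex=x0+np.array([[0,0,0],[6,0,0],[0,6,0],[0,0,.15]]),fatol=1e-4,xatol=.01));print(s.x.round(3),-s.fun.round(3))
E
python3 salt.py w12.png 0 578 -328
```

```text
t: 37.95
tcp_pos: [560.4, -327.5, 191.6]
ee_rot: [[0.003, 1.0, 0.001], [1.0, -0.003, -0.001], [-0.001, 0.001, -1.0]]
ft_force: [0.6, 0.2, 0.2]
gripper_width: 85.4
[ 560.4 -327.5  191.6]
0.57 [244.7, 179.1, 60.1, 60.2] [147. 129. 116.]
[ 5.77773e+02 -3.31541e+02  1.22000e-01] 0.953
[ 5.77712e+02 -3.31368e+02  1.26000e-01] 0.954
[ 5.76722e+02 -3.31279e+02  1.24000e-01] 0.952
```

View pics/w12.png

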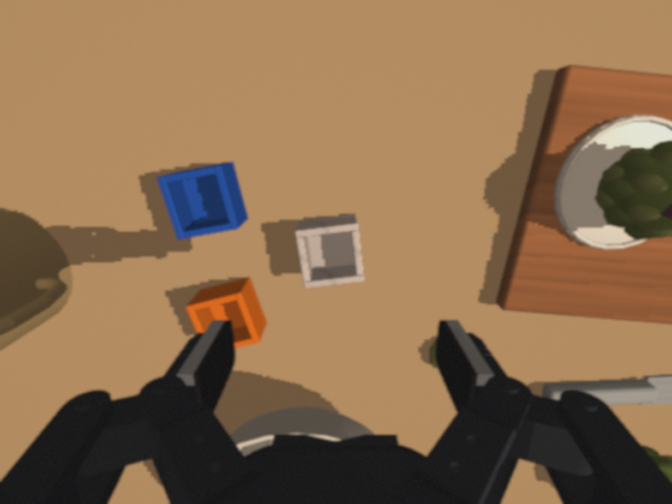

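Pale marble pot at (330,252), with blue (203,200) and orange (228,315) left clear. I turn 0.126 rad to square with it and grip.

```bash
python3 -m pendant '[[[0,0.0175,-0.0034,-0.03,0,0,0.126],[0,0.0175,-0.0034,-0.07,0,0,0.126],[0,0.0175,-0.0034,-0.11,0,0,0.126],[0,0.0175,-0.0034,-0.14,0,0,0.126],[0,0.0175,-0.0034,-0.16,0,0,0.126],[0,0.0175,-0.0034,-0.16,0,0,0.126],[0.1,0.0175,-0.0034,-0.16,0,0,0.126],[0.2,0.0175,-0.0034,-0.16,0,0,0.126],[0.3,0.0175,-0.0034,-0.16,0,0,0.126],[0.36,0.0175,-0.0034,-0.16,0,0,0.126],[1,0.0175,-0.0034,-0.16,0,0,0.126],[1,0.0175,-0.0034,-0.16,0,0,0.126],[1,0.0175,-0.0034,-0.16,0,0,0.126],[1,0.0175,-0.0034,-0.16,0,0,0.126]]]'
python3 -m pendant '[[[1,0,0,0.02,0,0,0],[1,0,0,0.06,0,0,0],[1,0,0,0.11,0,0,0],[1,0,0,0.16,0,0,0],[1,0,0,0.2,0,0,0],[1,0,0,0.2,0,0,0],[1,0,0,0.2,0,0,0]]]'
```

```text
t: 39.45
tcp_pos: [578.2, -332.0, 31.8]
ee_rot: [[-0.122, 0.993, 0.002], [0.993, 0.122, -0.001], [-0.001, 0.001, -1.0]]
ft_force: [-0.9, 0.4, 5.6]
gripper_width: 50.9
t: 40.15
tcp_pos: [577.9, -331.8, 231.1]
ee_rot: [[-0.122, 0.993, 0.001], [0.993, 0.122, -0.001], [-0.001, 0.001, -1.0]]
ft_force: [-0.1, 0.1, -3.0]
gripper_width: 50.8
```

```bash
python3 -m pendant '[[[1,0.004,0.045,0,0,0,-0.03],[1,0.008,0.09,0,0,0,-0.06],[1,0.012,0.135,0,0,0,-0.09],[1,0.016,0.18,0,0,0,-0.12],[1,0.02,0.225,0,0,0,-0.15],[1,0.023,0.27,0,0,0,-0.18],[1,0.026,0.31,0,0,0,-0.218],[1,0.026,0.3438,0,0,0,-0.218],[1,0.026,0.3438,-0.03,0,0,-0.218],[1,0.026,0.3438,-0.06,0,0,-0.218],[1,0.026,0.3438,-0.09,0,0,-0.218],[1,0.026,0.3438,-0.12,0,0,-0.218],[1,0.026,0.3438,-0.145,0,0,-0.218],[1,0.026,0.3438,-0.165,0,0,-0.218],[1,0.026,0.3438,-0.172,0,0,-0.218],[1,0.026,0.3438,-0.172,0,0,-0.218],[1,0.026,0.3438,-0.172,0,0,-0.218]]]'
python3 -m pendant '[[[1,0,0,-0.004,0,0,0],[1,0,0,-0.008,0,0,0],[1,0,0,-0.01,0,0,0],[1,0,0,-0.01,0,0,0],[1,0,0,-0.01,0,0,0]]]'
```

```text
t: 41.85
tcp_pos: [603.5, 12.3, 58.7]
ee_rot: [[0.096, 0.995, 0.0], [0.995, -0.096, 0.0], [0.0, 0.0, -1.0]]
ft_force: [0.6, -0.3, -0.7]
gripper_width: 50.7
t: 42.35
tcp_pos: [604.0, 12.3, 49.7]
ee_rot: [[0.096, 0.995, 0.001], [0.995, -0.096, -0.0], [-0.0, 0.001, -1.0]]
ft_force: [-3.3, 0.5, 7.2]
gripper_width: 50.7
```

```bash
python3 -m pendant '[[[0.36,0,0,0,0,0,0],[0.3,0,0,0,0,0,0],[0.2,0,0,0,0,0,0],[0.1,0,0,0,0,0,0],[0,0,0,0,0,0,0],[0,0,0,0.03,0,0,0],[0,0,0,0.07,0,0,0],[0,0,0,0.11,0,0,0],[0,0,0,0.15,0,0,0],[0,0,0,0.19,0,0,0],[0,-0.02,0,0.23,0,0,0],[0,-0.02,0,0.23,0,0,0],[0,-0.02,0,0.23,0,0,0],[0,-0.02,0,0.23,0,0,0]]]'
python3 salt.py w13.png 18 603.5 12.4; python3 chk.py w13b.png; python3 - <<'E'
from h import *
p,K,T=cam("side");save("s2.png",p,[140,90,260,195],3)
E
```

```text
t: 43.75
tcp_pos: [583.3, 12.4, 277.2]
ee_rot: [[0.096, 0.995, -0.001], [0.995, -0.096, 0.0], [0.0, -0.001, -1.0]]
ft_force: [-0.3, -0.0, -0.3]
gripper_width: 85.5
[583.3  12.4 277.2]
0.72 [258.8, 172.0, 47.0, 48.1] [164. 143. 128.]
[ 6.02713e+02  1.32120e+01 -9.50000e-02] 0.977
[ 6.02793e+02  1.32270e+01 -9.90000e-02] 0.976
[ 6.0290e+02  1.3147e+01 -9.6000e-02] 0.977
tile 0.55 [184.  138.9] [ 523.6 -103.4]
fit mill_center [530.8  19.2] IoU 0.96 score 0.75
fit artichoke_center [520.4 -89.2] IoU 0.941 score 0.58
fit ramekin_center [602.1   9.5] IoU -0.0 score 0.68
```

View pics/w13.png

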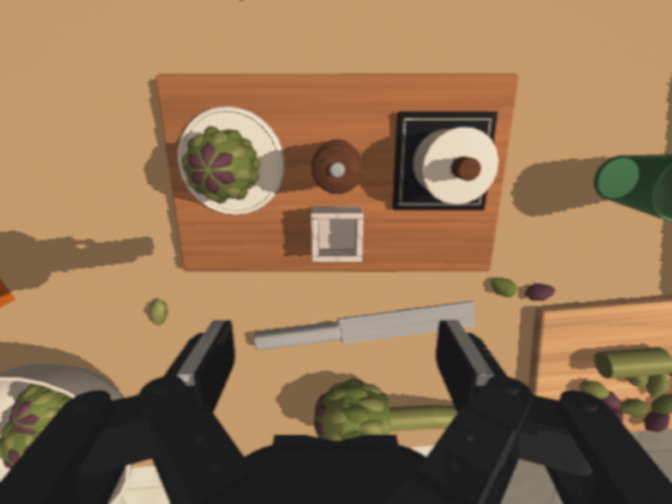

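View pics/s2.png

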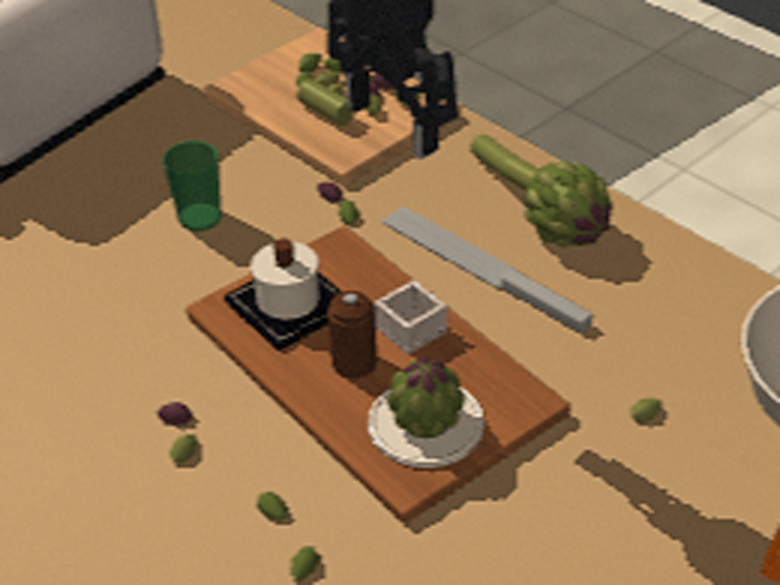

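```bash
python3 -c "
from station import ticket,get_obs
print(ticket.finish_job(),get_obs()['t'])"
```

```text
the job is handed in; nothing more can be done
the job is handed in; nothing more can be done
```

The serving board is set out as asked and the job is handed in. It took about 44 s, and contact forces stayed near 11 N or less at every set-down.

I placed things in the order you gave: artichoke on the plate, ramekin on the tile, lid on the ramekin, mill midway, then the pale marble salt pot behind the mill. I eased each one down until it touched before letting go.

What the last checks showed:

| Item | Measured position (mm) | Target or reference (mm) |
|---|---|---|
| Artichoke | (520.4, -89.2) | plate centre (520.1, -90.3) |
| Ramekin, checked before the lid went on | about (541.5, 129.6) | tile centre about (541, 129) |
| Mill | (530.8, 19.2) | midpoint about (530.5, 19.4) |
| Salt pot | (602.8, 13.2) | about (603.5, 12.4) |

- **Salt pot:** it is square to the board within about 0.003 rad, about 1 mm off the line straight behind the mill, and the gap is about 23 mm.
- **Left alone:** the final pictures show the tumbler and knife where they were. The blue and orange pots were never touched.

Some checks failed or disagreed:
- **Mill:** an earlier fit put it at x = 528.3, about 2.5 mm short of the last one.
- **Lid:** I checked its centring by eye in the pictures only. My attempt to measure it also picked up the ramekin's wall, so I ignored that number.
- **Ramekin:** the fits after the lid went on failed, so its position comes from before that.

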